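# Make up the tea tray and the coffee tray

## Task

Make up the two hot-drink trays: on the green tray stand the green tea box within the white rectangle (its long side along the rectangle's) and the honey jar within the white circle; on the blue tray stand the orange biscuit box within the rectangle, likewise lengthwise, and the brown coffee tin within the circle. The tea box is wedged between the two black canisters, so push it out endways first to get your fingers round it. Keep everything upright, leave the jam jar and the salt shaker standing where they are, and let go of everything at the end.

Things in the scene. Friction and masses are not known exactly. Their poses are not given: they have to be found in the camera images.
- tea_box: Green carton of tea with a pale paper band, loose, 38 mm (its x) by 90 mm (its y), 70 mm tall, 55 to 115 g. Origin at the centre of its underside, z up. At the start it stands in the gap between the two black canisters, its long side along the gap, sticking out 1 to 9 mm at each end of the gap; it slides freely along the gap on the worktop.
- biscuit_box: Orange carton of biscuits with a brown band, loose, standing on the worktop, 38 mm (its x) by 80 mm (its y), 62 mm tall, 80 to 170 g. Origin at the centre of its underside, z up.
- honey_jar: Round amber-orange honey jar with a yellow lid and a paper label, loose, 52 mm diameter from bottom to top, 72 mm tall, 150 to 310 g. Origin at the centre of its underside, z up.
- coffee_tin: Round dark brown coffee tin with a light tan band and a dark brown lid, loose, 54 mm diameter from bottom to top, 70 mm tall, 110 to 225 g. Origin at the centre of its underside, z up.
- jam_jar: Round dark red jam jar with a bright red lid and a paper label, loose, 52 mm diameter, 68 mm tall; belongs to neither tray. Origin at the centre of its underside, z up.
- salt_shaker: Round white salt shaker with a steel top, loose, 42 mm diameter, 66 mm tall; belongs to neither tray. Origin at the centre of its underside, z up.
- green_tray: A green plastic tray, fixed on the worktop, 210 mm (its x) by 134 mm (its y); origin at the centre of its underside, z up. Its floor is 5 mm above the worktop, with a 5 mm wide rim 12 mm above the worktop. Two white marks on its floor: a circle of 76 mm diameter centred at x = -50, y = 0 mm, and a rectangle 62 mm (along x) by 114 mm (along y) centred at x = +50, y = 0 mm.
- blue_tray: A blue plastic tray, fixed on the worktop, 210 mm (its x) by 134 mm (its y); origin at the centre of its underside, z up. Its floor is 5 mm above the worktop, with a 5 mm wide rim 12 mm above the worktop. Two white marks on its floor: a circle of 76 mm diameter centred at x = -50, y = 0 mm, and a rectangle 62 mm (along x) by 114 mm (along y) centred at x = +50, y = 0 mm.
- canisters: Two heavy black storage canisters with pale bamboo lids, immovable, each 40 mm (x) by 80 mm (y) and 75 mm tall, side by side at x = -41 and +41 mm, leaving a 42 mm wide gap between them, which runs along y, is open at both ends and at the top, and has the worktop as its floor. Origin midway between them at worktop height, z up.
Things that resemble listed ones, but are neither listed nor needed, are in the scene too. What is shaped like the tea_box but grey is not meant.

How it is judged (in metres and radians):
At the end, for the whole second after the job is handed in: Boxes on their trays' rectangles, long side within 0.35 rad of it; jar and tin on the circles: each on its own tray's floor, upright, at rest, centred within 14 mm along each tray axis (biscuit box lengthwise 18). Jam jar and salt shaker upright, within 30 mm of their starts (x of tea_box in the frame of green_tray between 0.036 and 0.064 m and y of tea_box in the frame of green_tray between -0.014 and 0.014 m and z of tea_box in the frame of green_tray between 0 and 0.01 m and angle between each of tea_box, honey_jar, biscuit_box, coffee_tin, jam_jar, salt_shaker's own z axis and vertical below 0.1 rad and linear speed of each of tea_box, honey_jar, biscuit_box, coffee_tin below 0.02 m/s and angular speed of each of tea_box, honey_jar, biscuit_box, coffee_tin below 0.2 rad/s and angle between the y axis of tea_box and the y axis of green_tray, either way round below 0.35 rad and x of honey_jar in the frame of green_tray between -0.064 and -0.036 m and y of honey_jar in the frame of green_tray between -0.014 and 0.014 m and z of honey_jar in the frame of green_tray between 0 and 0.01 m and x of biscuit_box in the frame of blue_tray between 0.036 and 0.064 m and y of biscuit_box in the frame of blue_tray between -0.018 and 0.018 m and z of biscuit_box in the frame of blue_tray between 0 and 0.01 m and angle between the y axis of biscuit_box and the y axis of blue_tray, either way round below 0.35 rad and x of coffee_tin in the frame of blue_tray between -0.064 and -0.036 m and y of coffee_tin in the frame of blue_tray between -0.014 and 0.014 m and z of coffee_tin in the frame of blue_tray between 0 and 0.01 m and distance of each of jam_jar, salt_shaker from where it was at the start of the episode below 0.03 m); the robot touches nothing.
It fails at once if the jam jar is knocked over or carried off (angle between jam_jar's own z axis and vertical above 0.6 rad or distance of jam_jar from where it was at the start of the episode above 0.06 m).
It fails at once if the salt shaker is knocked over or carried off (angle between salt_shaker's own z axis and vertical above 0.6 rad or distance of salt_shaker from where it was at the start of the episode above 0.06 m).
It fails at once if a box, jar or tin of the kits is tipped over (angle between any of honey_jar, coffee_tin, tea_box, biscuit_box's own z axis and vertical above 0.8 rad).
It also fails if it takes over 99 s, if anything falls off the work surface, if the arm or the gripper's body presses on something with over 40 N, if the wrist force passes 120 N, or if a joint passes its speed limit or range.

## Robot

A 7-joint arm with a two-finger parallel gripper is mounted at the origin on the work surface. World frame = base frame: x ahead of the robot, y to its left, z up, the work surface at z = 0. Lengths are in mm, angles in rad, forces in N, time in s.
With the tool pointing down it reaches from about 400 to 850 mm from the base axis. Payload 4.5 kg.
Tool frame: the origin (TCP) lies midway between the tips of the shut fingers; the grasp point (between the pads) lies 19 mm behind it; z points along the fingers, y is the line along which they close (so a half turn about z gives the same grasp; the last joint's range is limited). The gripper opens to 85 mm and grips with 20 to 120 N. Pads are 22 mm wide; open, the fingers measure 114 mm over their backs; the gripper's body (76 mm by 85 mm) begins 54 mm behind the grasp point. The pads swing forward as they close: fully open they stand 13 mm farther back than shut.
Start: joints at [1.148, 0.689, -0.195, 1.565, 0.157, 0.902, -0.215], TCP at [275.705, -560.929, 231.317] pointing down, gripper open.
Joint ranges: [-3.01, 3.01], [-0.46, 2.08], [-1.47, 1.51], [0.13, 2.56], [-1, 4.14], [0.04, 2.09], [-2.66, 2.66]. Speed limits (rad/s): [2.57, 2.57, 3.14, 3.14, 3.14, 3.14, 3.14].

## Interface

Orientations are given as a rotation vector (axis times angle).
In Python, from bench import ctrl gives the robot as it stands.
- The arm moves only by the shell command python3 -m handwheel 'ROWS' [FORCE]. ROWS is JSON, a list that holds one entry, the list of rows, each a list of 7 numbers: the opening, from 0 (shut) to 1 (fully open), then the shift along the tool's x, y, z in m, then the turn, a rotation vector about the tool's x, y, z in degrees. In form: [[[jaw, x, y, z, wx, wy, wz], ...]]. A call has 1 to 5 rows; each row shifts and turns the commanded pose from where the row before left it, along the tool's axes as they then stand; what a row does not reach is not made up. A row lasts 1/12 s, in which the tool goes at most 41.7 mm and 7.16 degrees, less where a joint would pass 70% of its speed; a pose out of reach is approached as far as the arm can. A call is refused whole if a number of a shift passes 0.0417 or a number of a turn 7.16, either way. A call with a gripper value outside its range is refused whole. The fingers move at their own pace and stop on an object; FORCE is the grip in N (left out, the last holds). Time passes only in rows, so rows that do not move let the fingers close. It gives the time, the measured TCP pose, the force, the opening and the grip force at its end, in the units of the state.
- ctrl.read_state(): the state, without advancing time (a new reading comes with each control period).
- ctrl.snapshot(name): name is "side" or "top"; returns a dict with "image" (420x560x3 uint8, blue, green, red), "z_map" (420x560 float32, mm along the optical axis (not along the pixel's ray), 0 where there is no reading), "camera_matrix" (3x3 intrinsics, pixels), "world_from_camera" (4x4, takes a point from camera to world coordinates). Camera axes: x right, y up, looking along -z (the intrinsics and any distortion apply to the point x, -y, -z); pixel columns grow to the right and rows downward; lengths in mm; the calibration is good to about 2 mm. A picture is of the moment at which its call begins.
- ctrl.close_job(): hands the job in; it is judged then, once.
The state is a dict: "time": time; "joint_positions": joint angles; "dq": joint speeds; "effort": joint torques, N m; "eef_pos": TCP position; "orientation": TCP orientation; "ft_force": force on the tool from outside, world axes, zero at the start; "ft_torque": the same for the moment, N m; "grip_width": opening from 0.0 (shut) to 1.0 (fully open); "gripper_force": force on a finger pad.
Only numpy, scipy, OpenCV 4.12 (cv2) and the standard library are available. Lean on these libraries where they do the work, as an engineer would, in place of code of your own. Each camera call takes 0.05 s, during which the arm holds its last target. There are 200 camera calls.

## Working session

There is one attempt and no reset: what is moved stays moved. The work goes in short steps, Python scripts to look and compute and a shell command to move; the robot and the scene stay as the last step left them, time stands still between calls to the robot, and variables do not carry over. Pictures are saved under pics/ and viewed, at most 14 in all, crops included, and the job is handed in when it is done.

```bash
ls; mkdir -p pics
python3 - <<'E'
from bench import ctrl
import cv2,numpy as np
s=ctrl.read_state(); print({k:np.round(v,3).tolist() for k,v in s.items()})
for n in("top","side"):
    d=ctrl.snapshot(n); cv2.imwrite(f"pics/{n}0.png",d["image"]); np.savez(f"{n}0.npz",**d)
    print(n,d["camera_matrix"].round(1).tolist(),d["world_from_camera"].round(3).tolist(),(d["z_map"]>0).mean())
E
```

```text
pics
{'time': 0.0, 'joint_positions': [1.148, 0.69, -0.195, 1.566, 0.157, 0.903, -0.215], 'dq': [-0.001, -0.001, -0.001, -0.001, 0.0, -0.001, -0.001], 'effort': [0.0, -53.961, -1.267, -15.855, 0.009, 0.009, -0.0], 'eef_pos': [275.316, -560.324, 230.441], 'orientation': [-3.058, -0.711, 0.001], 'ft_force': [0.249, 0.629, 0.781], 'ft_torque': [-0.007, 0.044, 0.012], 'gripper_force': 0.0, 'grip_width': 0.998}
top [[460.4, 0.0, 282.4], [0.0, 460.4, 206.2], [0.0, 0.0, 1.0]] [[-0.018, 0.989, -0.15, 425.626], [-1.0, -0.02, -0.009, 8.706], [-0.011, 0.15, 0.989, 983.18], [0.0, 0.0, 0.0, 1.0]] 0.9960076530612245
side [[462.0, 0.0, 284.3], [0.0, 462.0, 207.3], [0.0, 0.0, 1.0]] [[-0.776, 0.354, -0.523, 118.648], [-0.631, -0.463, 0.622, 562.249], [-0.022, 0.812, 0.583, 536.602], [0.0, 0.0, 0.0, 1.0]] 0.9962244897959184
```

View pics/top0.png

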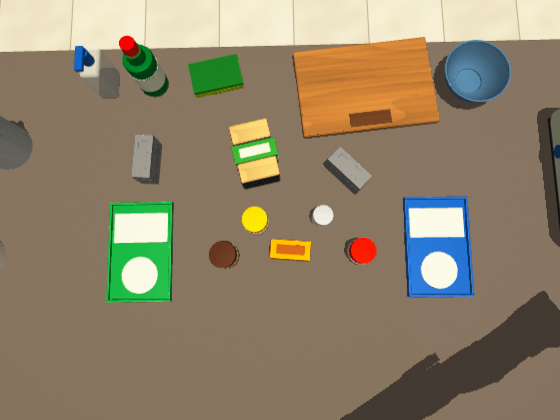

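View pics/side0.png

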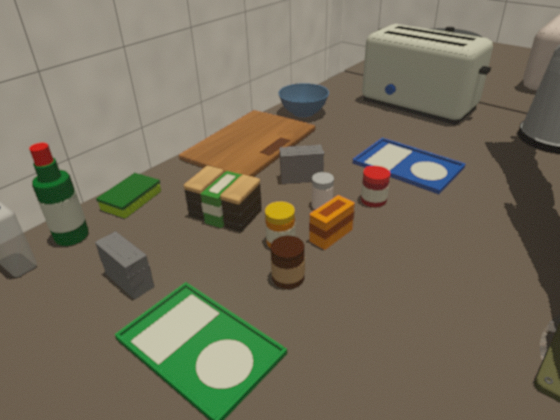

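Top view: green tray at (140,252), blue at (438,247), canisters with the tea box at (255,152), honey at (255,219), coffee at (223,254), biscuit at (290,250), jam at (363,251), salt at (323,215). The side view shows the same: tea at (222,190), honey at (280,215), coffee at (288,250), biscuit at (332,215).

```bash
cat > h.py <<'E'
import cv2,numpy as np
from bench import ctrl
from scipy.spatial.transform import Rotation as R
def shot(n,save=None):
    d=ctrl.snapshot(n)
    if save: cv2.imwrite(f"pics/{save}.png",d["image"])
    return d
def rays(d,uv):
    uv=np.asarray(uv,float).reshape(-1,2);K=d["camera_matrix"];T=d["world_from_camera"]
    c=np.c_[(uv[:,0]-K[0,2])/K[0,0],-(uv[:,1]-K[1,2])/K[1,1],-np.ones(len(uv))]
    return T[:3,3],c@T[:3,:3].T          # scale of ray = depth along axis
def cast(d,uv,z):
    o,r=rays(d,uv); return o+r*((z-o[2])/r[:,2])[:,None]
def deep(d,uv):
    o,r=rays(d,uv);uv=np.asarray(uv).reshape(-1,2).astype(int); return o+r*d["z_map"][uv[:,1],uv[:,0]][:,None]
def tri(d1,p1,d2,p2):
    (o1,r1),(o2,r2)=rays(d1,p1),rays(d2,p2); r1,r2=r1[0],r2[0]
    s=np.linalg.lstsq(np.c_[r1,-r2],o2-o1,rcond=None)[0]
    a,b=o1+s[0]*r1,o2+s[1]*r2; return (a+b)/2,np.linalg.norm(a-b)
HSV=dict(honey=((24,150,120),(33,255,255)),coffee=((2,60,20),(14,255,110)),biscuit=((10,180,170),(22,255,255)),
 jam=((0,200,120),(4,255,255)),tea=((50,130,60),(75,255,255)),green=((50,130,60),(75,255,255)),blue=((105,150,60),(120,255,255)),
 white=((0,0,190),(179,50,255)),wood=((12,60,150),(26,190,255)))
def mask(d,name,roi):
    m=cv2.inRange(cv2.cvtColor(d["image"],cv2.COLOR_BGR2HSV),*map(np.array,HSV[name])); x0,y0,x1,y1=roi
    k=np.zeros_like(m);k[y0:y1,x0:x1]=m[y0:y1,x0:x1]; return k
def big(m):
    return max(cv2.findContours(m,cv2.RETR_EXTERNAL,cv2.CHAIN_APPROX_NONE)[0],key=cv2.contourArea)
def pose():
    s=ctrl.read_state(); return s,np.array(s["eef_pos"]),R.from_rotvec(s["orientation"])
E
python3 - <<'E'
from h import *
t=dict(np.load("top0.npz"));s=dict(np.load("side0.npz"))
def tops(name,roi,keep=None):
    m=mask(t,name,roi); c=big(m); p=np.argwhere(cv2.drawContours(np.zeros_like(m),[c],-1,255,-1)>0)[:,::-1]
    P=deep(t,p); z=np.percentile(P[:,2],80); return P[P[:,2]>z-6],P,z,c
for n,roi in dict(honey=(230,195,280,245),coffee=(200,230,250,280),biscuit=(262,230,320,270),jam=(340,230,385,272),white=(305,200,340,232)).items():
    Q,P,z,c=tops(n,roi); zt=np.median(Q[:,2])
    r=cv2.minAreaRect(Q[:,:2].astype(np.float32)); cc,rad=cv2.minEnclosingCircle(Q[:,:2].astype(np.float32))
    print(n,"top z",zt.round(1),"n",len(Q),"rect",np.round(r[0],1),np.round(r[1],1),round(r[2],1),"circ",np.round(cc,1),round(rad,1))
for n,roi in dict(green=(100,195,180,310),blue=(398,190,480,305)).items():
    m=mask(t,n,roi);c=big(m); P=cast(t,c.reshape(-1,2),12)
    r=cv2.minAreaRect(P[:,:2].astype(np.float32)); print(n,np.round(r[0],1),np.round(r[1],1),round(r[2],1))
    for k in cv2.findContours(mask(t,"white",roi),cv2.RETR_EXTERNAL,cv2.CHAIN_APPROX_NONE)[0]:
        if cv2.contourArea(k)<300: continue
        q=k.reshape(-1,2); P=cast(t,q,5); r=cv2.minAreaRect(P[:,:2].astype(np.float32)); dz=deep(t,[q.mean(0)])[0]
        print("  white",np.round(r[0],1),np.round(r[1],1),round(r[2],1),"deep",dz.round(1))
E
```

```text
honey top z 72.4 n 500 rect [500.2  39.5] [153.5  49.9] 40.5 circ [493.7  47.2] 78.2
coffee top z 70.2 n 489 rect [463.2  84.4] [160.8  52.2] 81.6 circ [450.6  86.3] 81.5
biscuit top z 62.8 n 327 rect [458.1   3.7] [56.  65.1] 88.7 circ [463.3   5.3] 37.8
jam top z 68.4 n 522 rect [463.5 -77. ] [ 48.7 180.9] 8.8 circ [453.3 -78.1] 91.1
white top z 66.5 n 310 rect [499.6 -26.4] [ 39.2 159. ] 50.7 circ [493.3 -34.1] 80.1
green [483.8 320.2] [134.9 209.3] 89.9
  white [433.6 322.3] [72.6 70.9] 89.0 deep [433.7 321.5   6.2]
  white [533.8 321.6] [ 61.1 113.2] 0.1 deep [533.6 321.5   4.7]
blue [ 482.7 -307. ] [136.  208.6] 89.5
  white [ 432.8 -308.8] [75.1 75. ] 61.7 deep [ 432.8 -308.9    3. ]
  white [ 532.5 -309.1] [114.   62.2] 88.9 deep [ 533.  -308.6    5.6]
```

Run:
```python
from h import *
t=dict(np.load("top0.npz"));s=dict(np.load("side0.npz"))
m=mask(t,"tea",(225,115,285,190));c=big(m);r=cv2.minAreaRect(cast(t,c.reshape(-1,2),70)[:,:2].astype(np.float32))
print("tea",np.round(r[0],1),np.round(r[1],1),round(r[2],1))
for k in cv2.findContours(mask(t,"wood",(225,110,285,190)),cv2.RETR_EXTERNAL,cv2.CHAIN_APPROX_NONE)[0]:
    if cv2.contourArea(k)<200: continue
    r=cv2.minAreaRect(cast(t,k.reshape(-1,2),75)[:,:2].astype(np.float32)); print("wood",np.round(r[0],1),np.round(r[1],1),round(r[2],1))
w=mask(t,"white",(230,140,280,165));k=big(w);q=k.reshape(-1,2);P=deep(t,q); print("tea band z",np.median(P[:,2]), np.round(cv2.minAreaRect(P[:,:2].astype(np.float32)),1) if 0 else cv2.minAreaRect(P[:,:2].astype(np.float32)))
# two-view triangulation of lid centres and tray white marks
print("tea tri",[np.round(v,1) for v in tri(t,[cv2.minAreaRect(k)[0]],s,[cv2.minAreaRect(big(mask(s,"white",(205,170,245,198))))[0]])])
def mid(d,n,roi): return [cv2.minAreaRect(big(mask(d,n,roi)))[0]]
for n,a,b in (("honey",(230,195,280,245),(262,200,298,225)),("jam",(340,230,385,272),(360,165,392,188)),):
    print(n,[np.round(v,1) for v in tri(t,mid(t,n,a),s,mid(s,n,b))])
print("green circ",[np.round(v,1) for v in tri(t,mid(t,"white",(115,252,165,298)),s,mid(s,"white",(190,335,260,395)))])
print("blue circ",[np.round(v,1) for v in tri(t,mid(t,"white",(415,246,465,295)),s,mid(s,"white",(410,158,452,183)))])
```

```text
tea [680.9  71.9] [41.9 89.2] 10.8
wood [640.8  64.8] [40.7 80.8] 12.7
wood [721.2  82.4] [41.  80.8] 12.9
tea band z 70.67911108101828 ((681.1975708007812, 71.98060607910156), (17.734834671020508, 61.441505432128906), 12.983391761779785)
tea tri [array([682.7,  72.7,  67.2]), np.float64(1.2)]
honey [array([539.7,  74.1,  68. ]), np.float64(0.1)]
jam [array([ 474.1, -141.7,   63.6]), np.float64(0.6)]
green circ [array([433.5, 322.9,   3.2]), np.float64(0.1)]
blue circ [array([ 432.9, -309.6,    2.3]), np.float64(0.6)]
```

```bash
cat >> h.py <<'E'
def lid(d,name,roi):
    m=mask(d,name,roi);c=big(m);p=np.argwhere(cv2.drawContours(np.zeros_like(m),[c],-1,255,-1)>0)[:,::-1]
    P=deep(d,p); z0=np.percentile(P[:,2],75); md=np.median(P[:,:2],0)
    Q=P[(abs(P[:,2]-z0)<5)&(np.linalg.norm(P[:,:2]-md,axis=1)<50)]; zt=np.median(Q[:,2])
    # keep only pixels seen on top, cast them on the plane of the top
    q=p[(abs(P[:,2]-z0)<8)&(np.linalg.norm(P[:,:2]-md,axis=1)<50)]; C=cast(d,q,zt)[:,:2].astype(np.float32)
    return zt,cv2.minAreaRect(C),cv2.minEnclosingCircle(C),C.mean(0)
E
python3 - <<'E'
from h import *
t=dict(np.load("top0.npz"));s=dict(np.load("side0.npz"))
for n,roi,rs in (("honey",(230,195,280,245),(262,200,298,225)),("coffee",(200,230,250,280),(268,236,306,262)),("biscuit",(262,230,320,270),(305,195,358,225)),("jam",(340,230,385,272),(360,165,392,188)),("white",(305,200,340,232),(310,172,336,186))):
  for d,r in((t,roi),(s,rs)):
    try:
        z,a,c,mn=lid(d,n,r); print(n,"z",z.round(1),"rect",np.round(a[0],1),np.round(a[1],1),round(a[2],1),"circ",np.round(c[0],1),round(c[1],1),"mean",mn.round(1))
    except Exception as e: print(n,e)
print("board corner",deep(t,[[306,133],[312,125]]).round(0).tolist())
S,p,r=pose();print(p.round(1),r.as_matrix().round(3).tolist())
E
```

```text
honey z 72.4 rect [539.2  73.7] [48.  48.2] 88.9 circ [539.5  73.6] 25.3 mean [539.5  73.6]
honey z 70.9 rect [537.7  75.4] [48.2 47.5] 9.8 circ [538.   76.6] 25.0 mean [537.8  76.4]
coffee z 70.2 rect [471.1 137.8] [51.7 51.2] 88.9 circ [470.3 137.6] 26.8 mean [472.3 139.9]
coffee z 69.0 rect [466.6 144.2] [52.7 59. ] 37.6 circ [466.7 143.4] 30.3 mean [466.7 143.5]
biscuit z 62.8 rect [478.6   3.3] [57.  22.3] 85.3 circ [479.7   3.2] 30.0 mean [478.6   3.3]
biscuit z 61.0 rect [476.7   5.2] [79.6 37.3] 84.6 circ [477.5   5.9] 41.9 mean [476.7   6.6]
jam z 68.5 rect [ 473.7 -141. ] [51.3 47.3] 88.9 circ [ 473.1 -141. ] 25.7 mean [ 473.2 -141. ]
jam z 66.9 rect [ 472.2 -137. ] [45.6 40.8] 37.1 circ [ 471.8 -135.8] 23.2 mean [ 471.9 -136.7]
white z 66.5 rect [546.3 -63.5] [38.2 38.5] 88.8 circ [545.8 -64.2] 20.1 mean [546.  -64.4]
white max() iterable argument is empty
board corner [[733.0, -37.0, 15.0], [751.0, -51.0, 14.0]]
[ 275.4 -560.4  230.5] [[0.897, 0.441, -0.001], [0.441, -0.897, 0.001], [-0.0, -0.002, -1.0]]
```

```bash
cat > go.py <<'E'
# tells the shift (tool axes, mm) and turn to a target: go.py x y z [world angle of tool y, deg]
import sys; from h import *
a=[float(v) for v in sys.argv[1:]]; S,p,r=pose(); M=r.as_matrix(); yaw=np.degrees(np.arctan2(M[1,1],M[0,1]))
print("t",round(S["time"],2),"p",p.round(1),"yaw_y",yaw.round(1),"tilt",np.degrees(np.arccos(-M[2,2])).round(2),"F",np.round(S["ft_force"],1),"grip",round(S["grip_width"],3),round(S["gripper_force"],1),"q7",round(S["joint_positions"][6],2))
if len(a)>2: print("shift tool mm",(M.T@(np.array(a[:3])-p)).round(1), "turn z",round(yaw-a[3],1) if len(a)>3 else "")
E
python3 -m handwheel '[[[0,0,0,0,0,0,6.7],[0,0,0,0,0,0,6.7],[0,0.0268,-0.0227,0,0,0,0],[0,0.0268,-0.0227,0,0,0,0],[0,0.0268,-0.0227,0,0,0,0]]]' 40
python3 go.py 697 2 60 -77.3
```

```text
time: 0.52
eef_pos: [339.1, -475.8, 230.8]
orientation: [-3.122, -0.346, 0.001]
ft_force: [0.6, 0.6, 0.2]
grip_width: 0.3
gripper_force: 0.0
t 0.52 p [ 339.1 -475.8  230.8] yaw_y -77.3 tilt 0.04 F [0.6 0.6 0.2] grip 0.3 0.0 q7 -0.57
shift tool mm [ 454.  -387.6  170.9] turn z -0.0
```

```bash
python3 -m handwheel '[[[0,0.0324,-0.0277,0,0,0,0],[0,0.0324,-0.0277,0,0,0,0],[0,0.0324,-0.0277,0,0,0,0],[0,0.0324,-0.0277,0,0,0,0],[0,0.0324,-0.0277,0,0,0,0]]]' >/dev/null
python3 -m handwheel '[[[0,0.0324,-0.0277,0,0,0,0],[0,0.0324,-0.0277,0,0,0,0],[0,0.0324,-0.0277,0,0,0,0],[0,0.0324,-0.0277,0,0,0,0],[0,0.0324,-0.0277,0,0,0,0]]]' >/dev/null
python3 -m handwheel '[[[0,0.0324,-0.0277,0,0,0,0],[0,0.0324,-0.0277,0,0,0,0],[0,0.0324,-0.0277,0,0,0,0],[0,0.0324,-0.0277,0,0,0,0],[0,0,0,0,0,0,0]]]' >/dev/null
python3 go.py 697 2 42 -77.3
```

```text
t 1.77 p [691.3   4.  230.3] yaw_y -76.5 tilt 0.58 F [0.4 2.8 0.1] grip 0.002 0.0 q7 -1.43
shift tool mm [  4.1   4.9 188.3] turn z 0.8
```

```bash
python3 -m handwheel '[[[0,0.004,0.005,0.03,0,0,0.8],[0,0,0,0.04,0,0,0],[0,0,0,0.04,0,0,0],[0,0,0,0.04,0,0,0],[0,0,0,0.038,0,0,0]]]' >/dev/null
python3 -m handwheel '[[[0,0,0,0,0,0,0],[0,0,0,0,0,0,0]]]' >/dev/null
python3 go.py 697 2 42 -77.3
python3 - <<'E'
from h import *
shot("side","side1"); t=shot("top")
cv2.imwrite("pics/top1.png",cv2.resize(t["image"][90:230,180:360],None,fx=3,fy=3))
E
```

```text
t 2.35 p [690.5 -13.2  41.2] yaw_y -78.0 tilt 0.32 F [ 0.3 -0.1  0.4] grip 0.004 0.0 q7 -1.45
shift tool mm [  9.5 -13.5  -0.8] turn z -0.7
```

View pics/side1.png

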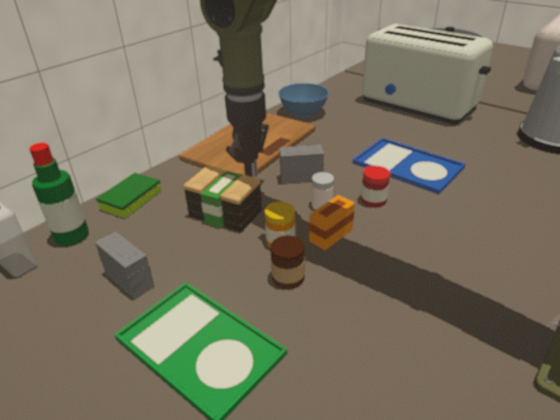

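Side view: the shut fingers at (252,168) stand at the -y end of the gap, clear of the board and the salt shaker. Next I'll centre them on the gap line, then push.

```bash
python3 -m handwheel '[[[0,0.0095,0,0,0,0,-0.7],[0,0,0,0,0,0,0],[0,0,0,0,0,0,0]]]' >/dev/null
python3 go.py 697 2 42 -77.3
python3 go.py 676.5 93.6 42 -77.3
```

```text
t 2.7 p [704.2 -10.9  46.5] yaw_y -77.3 tilt 0.32 F [-0.   0.4  0.6] grip -0.001 0.0 q7 -1.45
shift tool mm [ -4.3 -14.1   4.4] turn z -0.0
t 2.7 p [704.2 -10.9  46.5] yaw_y -77.3 tilt 0.32 F [-0.   0.4  0.6] grip -0.001 0.0 q7 -1.45
shift tool mm [  -4.2 -108.     4.4] turn z -0.0
```

View pics/top1.png

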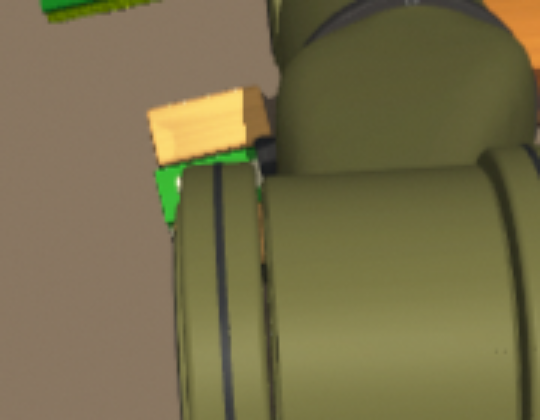

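The top crop has the arm covering the gap; only the box's +y end shows, at (200,190). Now correcting and pushing.

```bash
python3 -m handwheel '[[[0,-0.0043,0,0.004,0,0,0],[0,0,0,0,0,0,0],[0,0,0,0,0,0,0],[0,0,0,0,0,0,0]]]' >/dev/null
python3 go.py 697 2 42 -77.3
python3 -m handwheel '[[[0,0,-0.010,0,0,0,0],[0,0,-0.010,0,0,0,0],[0,0,0,0,0,0,0],[0,0,0,0,0,0,0]]]' >/dev/null
python3 go.py 676.5 93.6 42 -77.3
```

```text
t 3.03 p [697.4 -12.2  39.4] yaw_y -77.3 tilt 0.02 F [ 0.1  0.3 -0.4] grip -0.0 0.0 q7 -1.45
shift tool mm [  2.7 -13.9  -2.6] turn z -0.0
t 3.37 p [693.1  10.   39.2] yaw_y -77.2 tilt 0.08 F [-0.7 -0.5  0.9] grip -0.003 0.0 q7 -1.47
shift tool mm [  2.4 -85.2  -2.6] turn z 0.1
```

```bash
python3 -m handwheel '[[[0,0.002,-0.010,-0.002,0,0,0],[0,0,-0.010,0,0,0,0],[0,0,-0.010,0,0,0,0],[0,0,-0.010,0,0,0,0],[0,0,0,0,0,0,0]]]' |grep force
python3 go.py 676.5 93.6 42 -77.3
python3 -m handwheel '[[[0,0,-0.010,0,0,0,0],[0,0,-0.010,0,0,0,0],[0,0,-0.010,0,0,0,0],[0,0,-0.010,0,0,0,0],[0,0,-0.005,0,0,0,0]]]' |grep force
python3 -m handwheel '[[[0,0,0,0,0,0,0],[0,0,0,0,0,0,0]]]' |grep force
python3 go.py 676.5 93.6 42 -77.3
```

```text
ft_force: [0.2, 0.9, 0.5]
gripper_force: 0.0
t 3.78 p [685.7  51.9  41.2] yaw_y -77.1 tilt 0.19 F [0.2 0.9 0.5] grip 0.002 0.0 q7 -1.52
shift tool mm [  0.3 -42.7  -0.6] turn z 0.2
ft_force: [-0.1, 0.5, -0.5]
gripper_force: 0.3
ft_force: [0.3, -0.6, -0.3]
gripper_force: 0.0
t 4.37 p [676.6  91.5  41.3] yaw_y -77.3 tilt 0.0 F [ 0.3 -0.6 -0.3] grip 0.001 0.0 q7 -1.58
shift tool mm [ 0.4 -2.1 -0.7] turn z 0.0
```

```bash
python3 -m handwheel '[[[0,0,0.002,-0.03,0,0,0],[0,0,0,-0.04,0,0,0],[0,0,0,-0.04,0,0,-6.95],[0,0,0,-0.02,0,0,-6.95],[1,0,0,0,0,0,-6.95]]]' >/dev/null
python3 -m handwheel '[[[1,0,0,0,0,0,-6.95],[1,0,0,0,0,0,-6.95],[1,0,0,0,0,0,-6.95],[1,0,0,0,0,0,-6.95],[1,0,0,0,0,0,-6.95]]]' >/dev/null
python3 -m handwheel '[[[1,0,0,0,0,0,-6.95],[1,0,0,0,0,0,-6.95],[1,0,0,0,0,0,-6.95],[1,0,0,0,0,0,-6.95],[1,0,0,0,0,0,-6.95]]]' >/dev/null
python3 go.py 663.4 151.6 150 12.7
python3 - <<'E'
from h import *
t=shot("top","top2");s=shot("side","side2")
E
```

```text
t 5.62 p [677.3  87.4 171.1] yaw_y 13.3 tilt 0.07 F [-0.8 -0.4 -0.6] grip 0.995 0.0 q7 -0.31
shift tool mm [65.7  1.2 21.1] turn z 0.6
```

View pics/top2.png

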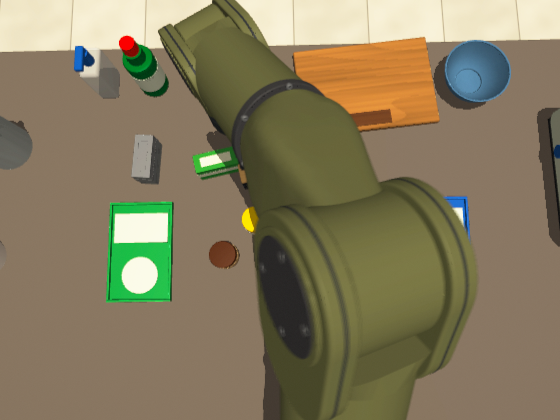

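View pics/side2.png

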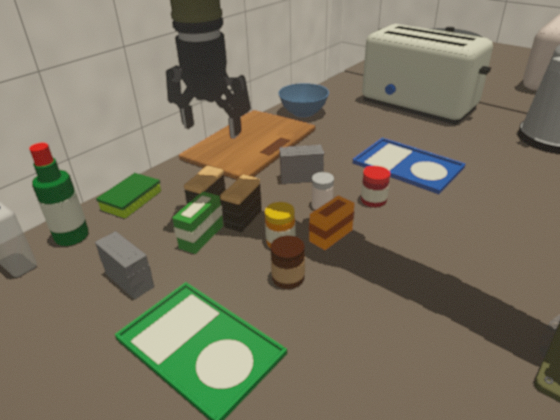

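The pictures show the box out of the gap, upright, at (215,160) top and (198,222) side, with its rear end just at the canister ends. Measuring it.

Run:
```python
from h import *
t=shot("top");s=shot("side")
bt=big(mask(t,"white",(195,145,235,172)));bs=big(mask(s,"white",(178,196,215,223)))
for d,b in((t,bt),(s,bs)):
    r=cv2.minAreaRect(cast(d,b.reshape(-1,2),70)[:,:2].astype(np.float32)); print(np.round(r[0],1),np.round(r[1],1),round(r[2],1), "deep z",np.median(deep(d,b.reshape(-1,2))[:,2]).round(1))
print([np.round(v,1) for v in tri(t,[cv2.minAreaRect(bt)[0]],s,[cv2.minAreaRect(bs)[0]])])
m=big(mask(s,"green",(165,185,230,255))); P=cast(s,m.reshape(-1,2),70); print(P[:,:2].min(0),P[:,:2].max(0))
```

```text
[662.3 162. ] [17.5 41.8] 12.2 deep z 70.5
[661.2 165.2] [18.7 40.2] 12.1 deep z 69.0
[array([663.4, 162.9,  67.4]), np.float64(1.3)]
[618.53283352 110.43694978] [685.03570362 213.08190637]
```

```bash
python3 - <<'E'
from h import *
t=shot("top")
m=big(mask(t,"green",(180,135,250,190))).reshape(-1,2); P=cast(t,m,70)[:,:2]; u=np.array([-.22,.975])
a=(P-[681,73.6])@u; b=(P-[681,73.6])@np.array([.975,.22]); print("along",a.min(),a.max(),"across",b.min(),b.max())
cv2.imwrite("pics/t3.png",cv2.resize(t["image"][130:200,170:270],None,fx=5,fy=5))
E
python3 go.py 663.4 151.6 150 12.7
```

```text
along 36.77467452867373 124.82174226407683 across -21.922777253706606 20.119028482144106
t 5.87 p [677.1  88.2 171.2] yaw_y 12.8 tilt 0.03 F [ 0.3 -0.2  0.3] grip 0.998 0.0 q7 -0.31
shift tool mm [64.8  0.6 21.2] turn z 0.1
```

View pics/t3.png

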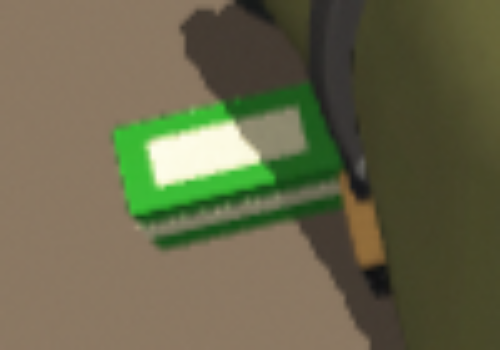

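The crop shows the whole box top at (115–340, 85–215), its band half in shadow; centre (663,152) and square to the gap. Grasping.

```bash
python3 -m handwheel '[[[1,0.033,0,0,0,0,0],[1,0.033,0,0,0,0,0],[1,0,0,0.03,0,0,0],[1,0,0,0,0,0,0],[1,0,0,0,0,0,0]]]' >/dev/null
python3 go.py 663.2 152.4 22 12.7
```

```text
t 6.28 p [661.2 152.7 140.1] yaw_y 13.0 tilt 0.2 F [ 0.8 -0.1  0.7] grip 1.002 0.0 q7 -0.42
shift tool mm [ -0.5   2.2 118.1] turn z 0.3
```

```bash
python3 -m handwheel '[[[1,0,0.001,0.039,0,0,0],[1,0,0,0.039,0,0,0],[1,0,0,0.03,0,0,0],[1,0,0,0.008,0,0,0],[1,0,0,0,0,0,0]]]' >/dev/null
python3 go.py 663.2 152.4 22 12.7
python3 -m handwheel '[[[0,0,0,0,0,0,0],[0,0,0,0,0,0,0],[0,0,0,0,0,0,0],[0,0,0,0,0,0,0],[0,0,0,0,0,0,0]]]' 40
python3 -m handwheel '[[[0,0,0,0,0,0,0],[0,0,0,-0.01,0,0,0],[0,0,0,-0.03,0,0,0],[0,0,0,-0.04,0,0,0],[0,0,0,0,0,0,0]]]'
python3 go.py 533.6 321.7 22 0
```

```text
t 6.7 p [662.5 151.6  23.7] yaw_y 12.9 tilt 0.21 F [-0.7  0.7 -0.3] grip 0.999 0.0 q7 -0.48
shift tool mm [0.6 0.9 1.7] turn z 0.2
time: 7.12
eef_pos: [664.7, 153.8, 27.5]
orientation: [1.954, 2.457, 0.004]
ft_force: [-0.2, -0.4, 7.6]
grip_width: 0.438
gripper_force: 40.6
time: 7.53
eef_pos: [668.4, 155.7, 113.8]
orientation: [1.952, 2.452, 0.019]
ft_force: [1.8, 0.6, -0.3]
grip_width: 0.439
gripper_force: 43.3
t 7.53 p [668.4 155.7 113.8] yaw_y 13.0 tilt 0.82 F [ 1.8  0.6 -0.3] grip 0.439 43.3 q7 -0.44
shift tool mm [191.8 -95.5  90.8] turn z 13.0
```

```bash
python3 -m handwheel '[[[0,0,0,0,0,0,6.5],[0,0,0,0,0,0,6.5],[0,0,0,0,0,0,0],[0,0,0,0,0,0,0]]]' >/dev/null
python3 go.py 533.6 321.7 30 0
python3 -m handwheel '[[[0,0.0277,-0.022,0,0,0,0],[0,0.0277,-0.022,0,0,0,0],[0,0.0277,-0.022,0,0,0,0],[0,0.0277,-0.022,0,0,0,0],[0,0.0277,-0.022,0,0,0,0]]]' >/dev/null
python3 -m handwheel '[[[0,0.0277,-0.022,0,0,0,0],[0,0,0,0,0,0,0],[0,0,0,0,0,0,0],[0,0,0,0,0,0,0]]]' >/dev/null
python3 go.py 533.6 321.7 30 0
```

```text
t 7.87 p [663.1 153.5 105.7] yaw_y 0.2 tilt 0.03 F [ 0.1  0.3 -0.8] grip 0.442 43.3 q7 -0.62
shift tool mm [ 168.7 -128.9   75.6] turn z 0.2
t 8.62 p [531.4 319.2 105.3] yaw_y 0.1 tilt 0.06 F [ 1.2 -1.1 -0.5] grip 0.444 43.3 q7 -0.96
shift tool mm [ 2.6  2.2 75.3] turn z 0.1
```

```bash
python3 -m handwheel '[[[0,0.0022,0.002,0.03,0,0,0],[0,0,0,0.03,0,0,0],[0,0,0,0.009,0,0,0],[0,0,0,0,0,0,0],[0,0,0,0,0,0,0]]]' >/dev/null
python3 go.py 533.6 321.7 30.5 0
python3 -m handwheel '[[[0,0,0,0.003,0,0,0],[0,0,0,0.002,0,0,0],[0,0,0,0,0,0,0]]]' 
python3 go.py 533.6 321.7 30.5 0
```

```text
t 9.03 p [534.  320.5  36.3] yaw_y -0.1 tilt 0.05 F [ 0.  -0.8 -0.8] grip 0.44 43.3 q7 -0.99
shift tool mm [ 1.2 -0.4  5.8] turn z -0.1
time: 9.28
eef_pos: [534.1, 322.1, 32.3]
orientation: [2.221, 2.221, 0.003]
ft_force: [0.8, 0.4, 1.3]
grip_width: 0.44
gripper_force: 43.5
t 9.28 p [534.1 322.1  32.3] yaw_y 0.0 tilt 0.12 F [0.8 0.4 1.3] grip 0.44 43.5 q7 -1.0
shift tool mm [-0.4 -0.5  1.8] turn z 0.0
```

```bash
python3 -m handwheel '[[[0,0,0,0.0015,0,0,0],[0,0,0,0,0,0,0]]]' |grep -E "ft|eef"
python3 -m handwheel '[[[1,0,0,0,0,0,0],[1,0,0,0,0,0,0],[1,0,0,-0.02,0,0,0],[1,0,0,-0.04,0,0,0],[1,0,0,-0.04,0,0,0]]]' |grep -E "ft|eef|grip"
python3 -m handwheel '[[[1,0,0,-0.03,0,0,0],[1,0,0,0,0,0,0],[1,0,0,0,0,0,0]]]' >/dev/null
python3 go.py 539 74.5 160 0
python3 - <<'E'
from h import *
t=shot("top");s=shot("side","side4")
for n,roi in (("coffee",(200,230,250,280)),("honey",(230,195,280,245)),("biscuit",(262,230,320,270))):
    z,a,c,mn=lid(t,n,roi); print(n,z.round(1),np.round(a[0],1),np.round(a[1],1),np.round(c[0],1),round(c[1],1))
E
```

```text
eef_pos: [534.1, 322.3, 32.2]
ft_force: [-0.8, -0.2, 13.4]
eef_pos: [531.8, 320.9, 129.3]
ft_force: [1.4, 0.3, 0.9]
grip_width: 0.998
gripper_force: 0.0
t 10.12 p [534.1 322.5 161.7] yaw_y 0.0 tilt 0.23 F [-0.8 -1.1 -0.4] grip 1.001 0.0 q7 -0.93
shift tool mm [-248.     4.9    1.1] turn z 0.0
coffee 70.3 [471.1 137.8] [51.7 51.2] [470.3 137.6] 26.8
honey 72.3 [539.3  73.8] [48.  48.2] [539.5  73.6] 25.3
biscuit 62.7 [478.5   3.3] [56.9 22.3] [479.7   3.2] 30.0
```

View pics/side4.png

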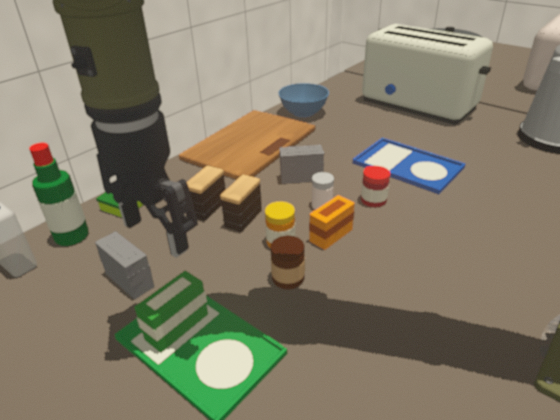

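The side view shows the tea box standing squarely in the green tray's rectangle at (173,312). Now the honey.

```bash
python3 -m handwheel '[[[1,-0.031,0.0006,0,0,0,0],[1,-0.031,0.0006,0,0,0,0],[1,-0.031,0.0006,0,0,0,0],[1,-0.031,0.0006,0,0,0,0],[1,-0.031,0.0006,0,0,0,0]]]' >/dev/null
python3 -m handwheel '[[[1,-0.031,0.0006,0,0,0,0],[1,-0.031,0.0006,0,0,0,0],[1,-0.031,0.0006,0.02,0,0,0],[1,0,0,0.02,0,0,0],[1,0,0,0,0,0,0]]]' >/dev/null
python3 -m handwheel '[[[1,0,0,0,0,0,0],[1,0,0,0,0,0,0]]]' >/dev/null
python3 go.py 539 74.5 26 0
```

```text
t 11.22 p [537.8  75.5 119.7] yaw_y 0.1 tilt 0.08 F [0.1 0.3 0.8] grip 1.001 0.0 q7 -0.66
shift tool mm [-1.2  1.2 93.7] turn z 0.1
```

```bash
python3 -m handwheel '[[[1,-0.001,0.001,0.035,0,0,0],[1,0,0,0.035,0,0,0],[1,0,0,0.02,0,0,0],[1,0,0,0.004,0,0,0],[1,0,0,0,0,0,0]]]' >/dev/null
python3 go.py 539 74.5 26 0
python3 -m handwheel '[[[0,0,0,0,0,0,0],[0,0,0,0,0,0,0],[0,0,0,0,0,0,0],[0,0,0,0,0,0,0],[0,0,0,0,0,0,0]]]' 50
python3 -m handwheel '[[[0,0,0,-0.01,0,0,0],[0,0,0,-0.03,0,0,0],[0,0,0,-0.04,0,0,0],[0,0,0,-0.02,0,0,0],[0,0,0,0,0,0,0]]]' >/dev/null
python3 -m handwheel '[[[0,0,0,0,0,0,0],[0,0,0,0,0,0,0]]]' >/dev/null
python3 go.py 433.6 322 34 0
```

```text
t 11.63 p [538.7  74.3  25.4] yaw_y 0.2 tilt 0.07 F [ 0.1 -0.4  0.2] grip 1.004 0.0 q7 -0.74
shift tool mm [ 0.2  0.3 -0.6] turn z 0.2
time: 12.05
eef_pos: [540.5, 73.3, 27.7]
orientation: [2.22, 2.22, 0.005]
ft_force: [-0.2, 0.2, 5.8]
grip_width: 0.597
gripper_force: 51.2
t 12.63 p [538.2  72.2 125.4] yaw_y 0.0 tilt 0.1 F [ 0.2 -0.  -2.4] grip 0.597 53.5 q7 -0.66
shift tool mm [ 249.9 -104.4   91.3] turn z 0.0
```

```bash
python3 -m handwheel '[[[0,0.0311,-0.013,0,0,0,0],[0,0.0311,-0.013,0,0,0,0],[0,0.0311,-0.013,0,0,0,0],[0,0.0311,-0.013,0,0,0,0],[0,0.0311,-0.013,0,0,0,0]]]' >/dev/null
python3 -m handwheel '[[[0,0.0311,-0.013,0,0,0,0],[0,0.0311,-0.013,0,0,0,0],[0,0.0311,-0.013,0.01,0,0,0],[0,0,0,0.03,0,0,0],[0,0,0,0,0,0,0]]]' >/dev/null
python3 -m handwheel '[[[0,0,0,0,0,0,0],[0,0,0,0,0,0,0]]]' >/dev/null
python3 go.py 433.6 322 34 0
```

```text
t 13.63 p [435.  320.1  85.2] yaw_y -0.0 tilt 0.15 F [-0.1 -1.  -2.6] grip 0.599 53.6 q7 -1.12
shift tool mm [ 2.  -1.3 51.2] turn z -0.0
```

```bash
python3 -m handwheel '[[[0,0.002,-0.0013,0.03,0,0,0],[0,0,0,0.018,0,0,0],[0,0,0,0.003,0,0,0],[0,0,0,0,0,0,0],[0,0,0,0,0,0,0]]]' | grep -E "ft|eef"
python3 -m handwheel '[[[0,0,0,0.002,0,0,0],[0,0,0,0,0,0,0],[0,0,0,0,0,0,0]]]' | grep -E "ft|eef"
python3 go.py 433.6 322 32 0
```

```text
eef_pos: [434.6, 323.3, 35.8]
ft_force: [0.1, 0.0, -2.3]
eef_pos: [434.2, 323.8, 33.6]
ft_force: [0.4, 0.6, -2.6]
t 14.3 p [434.2 323.8  33.6] yaw_y 0.0 tilt 0.08 F [ 0.4  0.6 -2.6] grip 0.597 53.9 q7 -1.16
shift tool mm [-1.8 -0.6  1.6] turn z 0.0
```

```bash
python3 -m handwheel '[[[0,-0.001,0,0.0015,0,0,0],[0,0,0,0.001,0,0,0],[0,0,0,0,0,0,0]]]' | grep -E "ft|eef"
python3 -m handwheel '[[[0,0,0,0.001,0,0,0],[0,0,0,0,0,0,0]]]' | grep -E "ft|eef"
```

```text
eef_pos: [434.2, 323.6, 32.6]
ft_force: [-2.7, -1.4, 16.9]
eef_pos: [434.2, 323.6, 32.6]
ft_force: [-4.0, -3.1, 26.6]
```

```bash
python3 -m handwheel '[[[1,0,0,-0.001,0,0,0],[1,0,0,0,0,0,0],[1,0,0,-0.02,0,0,0],[1,0,0,-0.04,0,0,0],[1,0,0,-0.04,0,0,0]]]' |grep -E "ft|eef|grip"
python3 -m handwheel '[[[1,0,0,-0.02,0,0,0],[1,0,0,0,0,0,0],[1,0,0,0,0,0,0]]]' >/dev/null
python3 go.py 470 138.5 125 0
```

```text
eef_pos: [432.8, 321.8, 130.4]
ft_force: [1.1, 1.0, 0.8]
grip_width: 0.998
gripper_force: 0.0
t 15.38 p [434.4 322.9 151.4] yaw_y -0.0 tilt 0.17 F [-0.5 -0.3 -0.4] grip 0.997 0.0 q7 -1.08
shift tool mm [-184.5   35.5   26.2] turn z -0.0
```

```bash
python3 -m handwheel '[[[1,-0.0308,0.0059,0,0,0,0],[1,-0.0308,0.0059,0,0,0,0],[1,-0.0308,0.0059,0,0,0,0],[1,-0.0308,0.0059,0,0,0,0],[1,-0.0308,0.0059,0,0,0,0]]]' >/dev/null
python3 -m handwheel '[[[1,-0.0308,0.0059,0.015,0,0,0],[1,0,0,0.01,0,0,0],[1,0,0,0,0,0,0],[1,0,0,0,0,0,0],[1,0,0,0,0,0,0]]]' >/dev/null
python3 go.py 470 138.5 26 0
python3 - <<'E'
from h import *
s=shot("side","side5")
m=big(mask(s,"honey",(190,290,270,370)))
z,a,c,mn=lid(s,"honey",(190,290,270,370)); print("honey",z,a,c)
z,a,c,mn=lid(s,"coffee",(268,236,306,262)); print("coffee",z,a,c)
E
```

```text
t 16.22 p [468.7 139.3 125. ] yaw_y 0.2 tilt 0.07 F [ 0.4 -0.2  0.1] grip 0.999 0.0 q7 -0.85
shift tool mm [-0.9  1.3 99. ] turn z 0.2
honey 76.29981309829913 ((429.38311767578125, 326.89031982421875), (51.22176742553711, 53.07323455810547), 57.85295104980469) ((429.1878662109375, 326.5462646484375), 28.09267234802246)
coffee 68.95305824837283 ((466.6723327636719, 144.158935546875), (52.66796112060547, 58.997169494628906), 37.56549072265625) ((466.95489501953125, 143.47137451171875), 30.32040023803711)
```

View pics/side5.png

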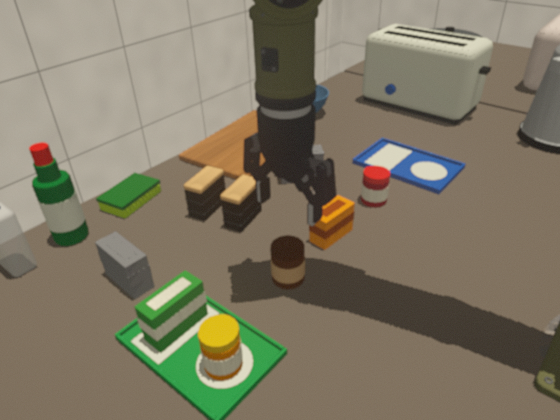

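The side view shows honey in the green circle at (221,350), tea in its rectangle, and the gripper above the coffee tin at (288,262).

```bash
python3 -m handwheel '[[[1,-0.001,0.001,0.035,0,0,0],[1,0,0,0.035,0,0,0],[1,0,0,0.024,0,0,0],[1,0,0,0.004,0,0,0],[1,0,0,0,0,0,0]]]' >/dev/null
python3 go.py 470 138.5 26 0
python3 -m handwheel '[[[0,0,0,0,0,0,0],[0,0,0,0,0,0,0],[0,0,0,0,0,0,0],[0,0,0,0,0,0,0],[0,0,0,0,0,0,0]]]' 50
python3 -m handwheel '[[[0,0,0,-0.01,0,0,0],[0,0,0,-0.03,0,0,0],[0,0,0,-0.04,0,0,0],[0,0,0,-0.04,0,0,0],[0,0,0,0,0,0,0]]]' >/dev/null
python3 -m handwheel '[[[0,0,0,0,0,0,0],[0,0,0,0,0,0,0]]]' >/dev/null
python3 go.py 432.8 -309 145 0
```

```text
t 16.68 p [469.3 137.8  26.5] yaw_y 0.2 tilt 0.12 F [-0.3 -0.3  0.5] grip 1.0 0.0 q7 -0.93
shift tool mm [0.7 0.8 0.5] turn z 0.2
time: 17.1
eef_pos: [471.4, 137.3, 29.1]
orientation: [2.22, 2.221, 0.006]
ft_force: [-0.3, 1.1, 6.5]
grip_width: 0.62
gripper_force: 51.5
t 17.68 p [470.  136.1 147.8] yaw_y -0.0 tilt 0.04 F [-0.3 -0.1 -2.4] grip 0.623 53.8 q7 -0.84
shift tool mm [-445.1  -37.     2.9] turn z -0.0
```

```bash
python3 -m handwheel '[[[0,-0.0342,-0.0029,0,0,0,0],[0,-0.0342,-0.0029,0,0,0,0],[0,-0.0342,-0.0029,0,0,0,0],[0,-0.0342,-0.0029,0,0,0,0],[0,-0.0342,-0.0029,0,0,0,0]]]' >/dev/null
python3 -m handwheel '[[[0,-0.0342,-0.0029,0,0,0,0],[0,-0.0342,-0.0029,0,0,0,0],[0,-0.0342,-0.0029,0,0,0,0],[0,-0.0342,-0.0029,0,0,0,0],[0,-0.0342,-0.0029,0,0,0,0]]]' >/dev/null
python3 -m handwheel '[[[0,-0.0342,-0.0029,0,0,0,0],[0,-0.0342,-0.0029,0,0,0,0],[0,-0.0342,-0.0029,0,0,0,0],[0,0,0,0,0,0,0],[0,0,0,0,0,0,0]]]' >/dev/null
python3 -m handwheel '[[[0,0,0,0,0,0,0]]]' >/dev/null
python3 go.py 432.8 -309 36 0
```

```text
t 19.02 p [ 431.7 -306.7  146. ] yaw_y 0.0 tilt 0.18 F [ 0.1  0.6 -2. ] grip 0.62 53.6 q7 -0.01
shift tool mm [ -2.6   1.3 110. ] turn z 0.0
```

```bash
python3 -m handwheel '[[[0,-0.004,0.001,0.03,0,0,0],[0,0,0,0.04,0,0,0],[0,0,0,0.035,0,0,0],[0,0,0,0.005,0,0,0],[0,0,0,0,0,0,0]]]' >/dev/null
python3 -m handwheel '[[[0,0,0,0,0,0,0],[0,0,0,0.001,0,0,0],[0,0,0,0,0,0,0]]]'| grep -E "ft|eef"
python3 go.py 432.8 -310 32.5 0
```

```text
eef_pos: [434.2, -311.3, 36.9]
ft_force: [0.1, -0.1, -2.5]
t 19.68 p [ 434.2 -311.3   36.9] yaw_y 0.1 tilt 0.05 F [ 0.1 -0.1 -2.5] grip 0.619 54.5 q7 -0.14
shift tool mm [ 1.4 -1.4  4.4] turn z 0.1
```

```bash
python3 -m handwheel '[[[0,0,0,0.002,0,0,0],[0,0,0,0.001,0,0,0],[0,0,0,0,0,0,0]]]' | grep -E "ft|eef"
python3 -m handwheel '[[[0,0,0,0.001,0,0,0],[0,0,0,0,0,0,0]]]' | grep -E "ft|eef"
python3 -m handwheel '[[[0,0,0,0.001,0,0,0],[0,0,0,0,0,0,0]]]' | grep -E "ft|eef"
```

```text
eef_pos: [434.0, -312.0, 34.0]
ft_force: [-0.1, -0.4, 2.6]
eef_pos: [434.0, -312.0, 33.9]
ft_force: [-1.0, 1.7, 13.3]
eef_pos: [434.0, -312.0, 33.9]
ft_force: [-2.8, 1.4, 22.8]
```

```bash
python3 -m handwheel '[[[1,0,0,-0.001,0,0,0],[1,0,0,0,0,0,0],[1,0,0,-0.02,0,0,0],[1,0,0,-0.04,0,0,0],[1,0,0,-0.04,0,0,0]]]' |grep -E "ft|eef|grip"
python3 -m handwheel '[[[1,0.0,0,-0.02,0,0,0],[1,0.0316,0.0043,0,0,0,0],[1,0.0316,0.0043,0,0,0,0],[1,0.0316,0.0043,0,0,0,0],[1,0.0316,0.0043,0,0,0,0]]]' >/dev/null
python3 -m handwheel '[[[1,0.0316,0.0043,0,0,0,0],[1,0.0316,0.0043,0,0,0,0],[1,0.0316,0.0043,0,0,0,0],[1,0.0316,0.0043,0,0,0,0],[1,0.0316,0.0043,0,0,0,0]]]' >/dev/null
python3 -m handwheel '[[[1,0.0316,0.0043,0.02,0,0,0],[1,0,0,0,0,0,0],[1,0,0,0,0,0,0],[1,0,0,0,0,0,0]]]' >/dev/null
python3 go.py 478 4.5 22 -5
```

```text
eef_pos: [432.5, -311.2, 132.3]
ft_force: [1.2, -0.6, -1.2]
grip_width: 1.002
gripper_force: 0.0
t 21.85 p [476.1   3.7 132. ] yaw_y 0.0 tilt 0.08 F [-0.5 -1.1  0.2] grip 1.0 0.0 q7 -0.66
shift tool mm [  0.9   2.  110. ] turn z 5.0
```

```bash
python3 -m handwheel '[[[1,0.001,0.001,0.035,0,0,5],[1,0,0,0.035,0,0,0],[1,0,0,0.032,0,0,0],[1,0,0,0.008,0,0,0],[1,0,0,0,0,0,0]]]' >/dev/null
python3 go.py 478 4.5 22 -5
python3 -m handwheel '[[[0,0,0,0,0,0,0],[0,0,0,0,0,0,0],[0,0,0,0,0,0,0],[0,0,0,0,0,0,0],[0,0,0,0,0,0,0]]]' 45
python3 -m handwheel '[[[0,0,0,-0.01,0,0,0],[0,0,0,-0.03,0,0,0],[0,0,0,-0.04,0,0,0],[0,0,0,-0.04,0,0,-5],[0,0,0,0,0,0,0]]]' >/dev/null
python3 -m handwheel '[[[0,0,0,0,0,0,0],[0,0,0,0,0,0,0]]]' >/dev/null
python3 go.py 532.8 -309 145 0
```

```text
t 22.27 p [476.1   3.6  20.8] yaw_y -5.1 tilt 0.25 F [ 1.4 -0.7  0.3] grip 1.001 0.0 q7 -0.84
shift tool mm [ 1.1  1.8 -1.2] turn z -0.1
time: 22.68
eef_pos: [478.5, 5.0, 23.8]
orientation: [2.315, 2.121, 0.003]
ft_force: [0.2, 0.3, 7.2]
grip_width: 0.439
gripper_force: 44.8
t 23.27 p [477.2   4.5 142.6] yaw_y -0.1 tilt 0.04 F [ 0.1 -0.4 -1. ] grip 0.444 45.5 q7 -0.67
shift tool mm [-313.5   55.9   -2.2] turn z -0.1
```

```bash
python3 -m handwheel '[[[0,-0.0314,0.0056,0,0,0,0],[0,-0.0314,0.0056,0,0,0,0],[0,-0.0314,0.0056,0,0,0,0],[0,-0.0314,0.0056,0,0,0,0],[0,-0.0314,0.0056,0,0,0,0]]]' >/dev/null
python3 -m handwheel '[[[0,-0.0314,0.0056,0,0,0,0],[0,-0.0314,0.0056,0,0,0,0],[0,-0.0314,0.0056,0,0,0,0],[0,-0.0314,0.0056,0,0,0,0],[0,-0.0314,0.0056,0,0,0,0]]]' >/dev/null
python3 -m handwheel '[[[0,0,0,0,0,0,0],[0,0,0,0,0,0,0],[0,0,0,0,0,0,0]]]' >/dev/null
python3 go.py 532.8 -309 36 0
```

```text
t 24.35 p [ 532.6 -307.6  140.5] yaw_y 0.1 tilt 0.21 F [ 0.4  1.1 -0.9] grip 0.439 45.5 q7 -0.03
shift tool mm [ -1.6   0.6 104.5] turn z 0.1
```

```bash
python3 -m handwheel '[[[0,-0.001,0.0,0.03,0,0,0],[0,0,0,0.04,0,0,0],[0,0,0,0.032,0,0,0],[0,0,0,0.004,0,0,0],[0,0,0,0,0,0,0]]]' >/dev/null
python3 -m handwheel '[[[0,0,0,0,0,0,0],[0,0,0,0.002,0,0,0],[0,0,0,0,0,0,0]]]'| grep -E "ft|eef"
python3 go.py 532.8 -309 28 0
```

```text
eef_pos: [535.0, -310.0, 36.2]
ft_force: [0.4, -0.7, -0.4]
t 25.02 p [ 535.  -310.    36.2] yaw_y 0.0 tilt 0.19 F [ 0.4 -0.7 -0.4] grip 0.438 45.4 q7 -0.12
shift tool mm [ 1.  -2.2  8.2] turn z 0.0
```

```bash
python3 -m handwheel '[[[0,0,-0.001,0.004,0,0,0],[0,0,0,0.002,0,0,0],[0,0,0,0,0,0,0]]]' | grep -E "ft|eef"
python3 -m handwheel '[[[0,0,0,0.0015,0,0,0],[0,0,0,0,0,0,0]]]' | grep -E "ft|eef"
python3 -m handwheel '[[[0,0,0,0.001,0,0,0],[0,0,0,0,0,0,0]]]' | grep -E "ft|eef"
```

```text
eef_pos: [532.9, -310.3, 28.9]
ft_force: [-0.2, -0.0, 1.7]
eef_pos: [532.9, -310.4, 28.8]
ft_force: [-2.4, 0.6, 13.5]
eef_pos: [532.9, -310.4, 28.8]
ft_force: [-5.7, 1.6, 21.4]
```

Contact on the tray floor. Release, rise, withdraw between the trays at height so both can be seen.

```bash
python3 -m handwheel '[[[1,0,0,-0.001,0,0,0],[1,0,0,0,0,0,0],[1,0,0,-0.02,0,0,0],[1,0,0,-0.04,0,0,0],[1,0,0,-0.04,0,0,0]]]' |grep -E "ft|eef|grip"
python3 -m handwheel '[[[1,0,0,-0.04,0,0,0],[1,0.035,0,-0.01,0,0,0],[1,0.035,0,0,0,0,0],[1,0.035,0,0,0,0,0],[1,0.035,0,0,0,0,0]]]' >/dev/null
python3 -m handwheel '[[[1,0.035,0,0,0,0,0],[1,0.035,0,0,0,0,0],[1,0.035,0,0,0,0,0],[1,0.02,0,0,0,0,0],[1,0,0,0,0,0,0]]]' >/dev/null
python3 -m handwheel '[[[1,0,0,0,0,0,0],[1,0,0,0,0,0,0]]]' >/dev/null
python3 go.py
python3 - <<'E'
from h import *
t=shot("top","top6");s=shot("side","side6"); np.savez("t6.npz",**t);np.savez("s6.npz",**s)
E
```

```text
eef_pos: [531.2, -309.1, 126.2]
ft_force: [0.7, -0.8, 0.3]
grip_width: 0.998
gripper_force: 0.0
t 27.02 p [532.3 -46.  176.4] yaw_y -0.0 tilt 0.08 F [-0.7 -1.2 -0.6] grip 1.0 0.0 q7 -0.5
```

View pics/top6.png

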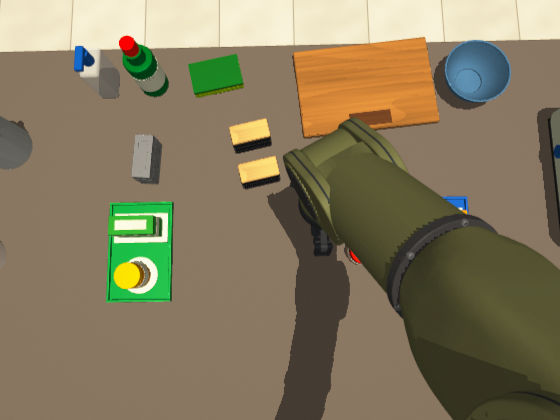

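View pics/side6.png

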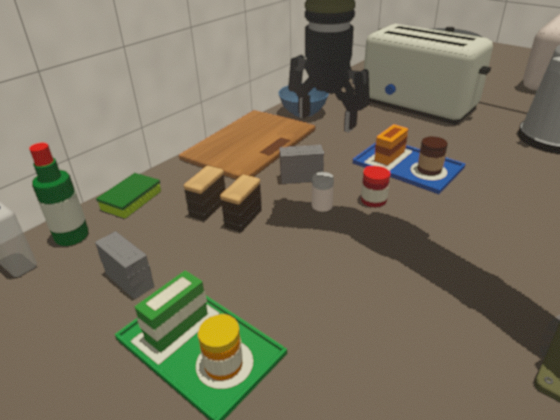

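Both views show all four goods on their marks: tea (135,226) and honey (129,275) in the top view, biscuit (391,145) and coffee (432,158) in the side view. Jam and salt are undisturbed. Checking numerically.

```bash
python3 - <<'E'
from h import *
t=dict(np.load("t6.npz"));s=dict(np.load("s6.npz"))
def show(l,d,n,roi):
    z,a,c,mn=lid(d,n,roi); print(l,z.round(1),np.round(a[0],1),np.round(a[1],1),round(a[2],1),"circ",np.round(c[0],1),round(c[1],1))
show("honey top",t,"honey",(110,258,150,292)); show("honey side",s,"honey",(190,310,250,350))
show("tea top band",t,"white",(108,217,154,233)); show("tea side band",s,"white",(145,275,195,310))
show("biscuit side",s,"biscuit",(370,122,412,145)); show("coffee side",s,"coffee",(415,135,450,152))
show("jam side",s,"jam",(360,165,392,188))
E
python3 -m handwheel '[[[1,0.035,0,0,0,0,0],[1,0.035,0,0,0,0,0],[1,0.035,0,0,0,0,0],[1,0.035,0,0,0,0,0],[1,0.035,0,0,0,0,0]]]' >/dev/null
python3 -m handwheel '[[[1,0.035,0,0,0,0,0],[1,0.035,0,0,0,0,0],[1,0,0,0,0,0,0],[1,0,0,0,0,0,0],[1,0,0,0,0,0,0]]]' >/dev/null
python3 - <<'E'
from h import *
t=shot("top","top7"); np.savez("t7.npz",**t)
def show(l,d,n,roi):
    try:
        z,a,c,mn=lid(d,n,roi); print(l,z.round(1),np.round(a[0],1),np.round(a[1],1),round(a[2],1),"circ",np.round(c[0],1),round(c[1],1))
    except Exception as e: print(l,e)
show("biscuit",t,"biscuit",(405,200,475,245));show("coffee",t,"coffee",(415,245,475,300));show("jam",t,"jam",(340,230,385,272));show("salt",t,"white",(305,200,340,232))
E
```

```text
honey top 77.3 [432.5 323.6] [48.8 49. ] 1.6 circ [432.6 323.1] 25.7
honey side 76.3 [429.2 327. ] [51.3 53.1] 63.6 circ [430.  326.8] 27.8
tea top band 75.8 [532.4 320.3] [17.8 59.9] 2.1 circ [532.6 320.4] 31.1
tea side band 74.5 [532.6 321.5] [62.3 18.7] 89.8 circ [532.2 321.3] 31.7
biscuit side 65.5 [ 529.8 -308.8] [80.1 37.9] 89.6 circ [ 530.1 -309. ] 41.7
coffee side 73.6 [ 429.1 -302.3] [52.2 65.3] 17.9 circ [ 429.7 -302.1] 33.6
jam side 66.7 [ 471.2 -135.7] [45.7 45.4] 10.5 circ [ 471.9 -133.9] 25.2
biscuit 67.6 [ 530.5 -311. ] [37.4 78.9] 0.4 circ [ 530.1 -311.1] 42.7
coffee 75.7 [ 432.3 -309. ] [51.1 48.2] 88.9 circ [ 432.3 -309. ] 26.6
jam 68.6 [ 473.7 -141. ] [51.3 47.3] 88.9 circ [ 473.1 -141. ] 25.7
salt 66.4 [546.3 -63.5] [38.1 38.5] 88.4 circ [546.  -64.3] 20.1
```

View pics/top7.png

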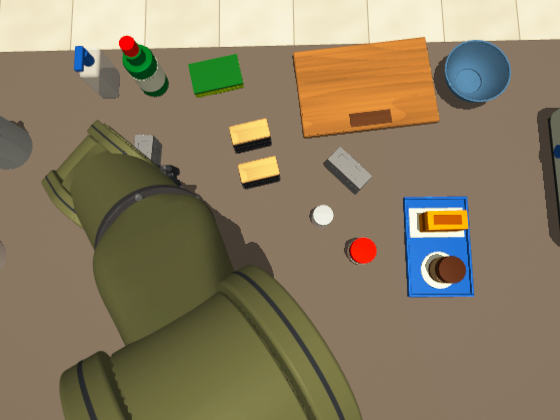

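The blue tray is clear in view, with the biscuit box at (445,220) and the tin at (449,269). All four are within 3 mm of their targets in the top view, with heights 5 mm up on the tray floors; jam and salt have not moved. Handing in.

```bash
python3 -c "
from bench import ctrl
s=ctrl.read_state();print(s['grip_width'],s['time'],s['ft_force']);print(ctrl.close_job())"
```

```text
0.9979581791093632 28.0 [ 0.33732203 -0.68659236 -0.5125502 ]
the job is handed in; nothing more can be done
None
```

I handed the job in at 28 s, with tea and honey on the green tray and biscuits and coffee on the blue; the last top-camera readings put all four within about 3 mm of their marks, jam and salt unmoved, and the gripper open and clear (the hand-in returned no verdict).

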